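# Pin the link plate to the bracket

### The arm

A 6-joint arm with a two-finger parallel gripper is mounted at the origin on the work surface. World frame = base frame: x ahead of the robot, y to its left, z up, the work surface at z = 0. Lengths are in mm, angles in rad, forces in N, time in s.
With the tool pointing down it reaches from about 325 to 850 mm from the base axis. Payload 4.4 kg.
Tool frame: the origin (TCP) lies midway between the tips of the shut fingers; the grasp point (between the pads) lies 19 mm behind it; z points along the fingers, y is the line along which they close (so a half turn about z gives the same grasp; the last joint's range is limited). The gripper opens to 94 mm and grips with 3 to 60 N. Pads are 16 mm wide; open, the fingers measure 119 mm over their backs; the gripper's body (75 mm by 177 mm) begins 78 mm behind the grasp point.
Start: joints at [-0.15, 0.207, 1.542, -0, 1.393, -0.15], TCP at [575.002, -0.012, 177.047] pointing down, gripper open.
Joint ranges: [-2.73, 2.73], [-0.86, 2.22], [0.23, 2.46], [-1.11, 4.25], [0.08, 2.63], [-2.82, 2.82]. Speed limits (rad/s): [2.79, 2.79, 3.14, 3.14, 3.14, 3.14].

### API

Orientations are given as a unit quaternion [x, y, z, w].
In Python, from cell import read_state, snapshot, camera_params, close_job gives the robot as it stands.
- The arm moves only by the tool arm_command, never from a script. Its argument "motion" is a list of rows, each a list of 5 numbers: the gripper's target within -1 to 1 (fully open at 1, half-way at 0, shut at -1), then the shift along the world's x, y, z in units of 40 mm (1.0 is 40 mm), then the turn about the world's z in rad. In form: [[fingers, tx, ty, tz, yaw], ...]. A call has 1 to 8 rows; each row shifts and turns the commanded pose from where the row before left it; what a row does not reach is not made up. A row lasts 1/12 s, in which the tool goes at most 41.7 mm and 7.16 degrees, less where a joint would pass 70% of its speed; a pose out of reach is approached as far as the arm can. A call is refused whole if a number of a shift passes 1 or a number of a turn 0.125, either way. A call with a gripper value outside its range is refused whole. The fingers move at their own pace and stop on an object; the grip force is fixed at half the most. Time passes only in rows, so rows that do not move let the fingers close. It gives the time, the measured TCP pose, the force, the opening and the grip force at its end, in the units of the state.
- read_state(): the state, without advancing time (a new reading comes with each control period).
- snapshot(name): name is "scene" or "side" or "wrist"; returns the picture (384x512x3 uint8, red, green, blue); there is no depth.
- camera_params(name): a dict with "fov_y" (degrees; the focal length in pixels is half the picture's height over the tangent of half this angle, whatever the lens; pixels are square), "cx", "cy" (the principal point, pixels), "R" (3x3) and "t" (3): a world point X has camera coordinates R X + t. Camera axes: x right, y down, z forward; pixel columns grow to the right and rows downward; lengths in mm; the calibration is good to about 2 mm. A picture is of the moment at which its call begins: read the wrist's pose just before it. camera_params takes no time and is no camera call; for the wrist camera it gives the pose at the moment of the call.
- close_job(): hands the job in; it is judged then, once.
The state is a dict: "t": time; "q": joint angles; "joint_vel": joint speeds; "joint_torque": joint torques, N m; "position": TCP position; "orientation": TCP orientation; "ft_force": force on the tool from outside, world axes, zero at the start; "moment": the same for the moment, N m; "gripper_width": opening from 0.0 (shut) to 1.0 (fully open); "gripper_force": force on a finger pad.
Only numpy, scipy, OpenCV 4.12 (cv2) and the standard library are available. Lean on these libraries where they do the work, as an engineer would, in place of code of your own. Each camera call takes 0.05 s, during which the arm holds its last target. There are 200 camera calls.

### The job

The dark steel link plate on the yellow bracket has slid along, so its hole is out of line with the hole in the bracket below it. Take the tapered alignment pin with the big round head out of the pin rack and drive it straight down through both holes, so that its taper draws the plate into line, until the pin is fully home with its collar resting on the plate; then let go and leave it standing there.

Things in the scene. Friction and masses are not known exactly. Their poses are not given: they have to be found in the camera images.
- pin_grip (a point): Middle of the tapered steel pin's round head (28 mm across, 44 high), on its axis, z up: 22 mm below the top, 22 above the 50 mm collar's top, 28 above its underside, 108 above the tip. Pin 0.5 kg, 130 mm, hangs by its collar in one of three 40 mm holes, 90 mm apart, of an open rack 96 mm high. Other pins there are wrong: a straight one (square head), a slim one (16 mm head).
- pin_tip (a point): Lower end of the same tapered pin, on its axis. From here up: a 9 mm nose 18 mm long, a cone widening from 9 to 34 mm over 46 mm, a 34 mm shank 16 mm long, then the collar's underside at 80 mm, so the pin must rise more than 80 mm to leave the rack.
- lug_hole (a point): Centre of the round 40 mm hole in the yellow bracket's flat top (lug), at its upper face, 85 mm above the table. The bracket is fixed, foot 150 x 120 mm; z up, x the way the link plate slides. The lug is 12 mm thick with 61 mm free below: room for the pin.
- link_hole (a point): Centre of the 40 mm hole in the dark steel link plate, at its upper face, 96 mm above the table. Plate 10 mm thick, 74 wide, just above the lug; slides only along the bracket's x, friction about 6 N. Starts 10 to 13 mm off the lug hole; the nose still clears its edge when held over the lug hole's centre. With the pin home, pin_grip is 28 mm above this face.
There are look-alikes about, which are no part of the job. What is shaped like the part that bears pin_grip but orange or purple is not meant.

How it is judged (in metres and radians):
At the end, for the whole second after the job is handed in: The tapered pin stands at rest and upright (within 10 degrees) through both holes, its collar on the link plate or less than 10 mm above it, the middle of its head within 12 mm sideways of the lug hole's centre, and the link plate's hole is within 8 mm of the lug hole. Nothing is held (horizontal distance between pin_grip and lug_hole below 0.012 m and horizontal distance between link_hole and lug_hole below 0.008 m and z of pin_grip in the frame of lug_hole between 0.03 and 0.049 m and angle between pin_grip's own z axis and vertical below 0.175 rad and linear speed of pin below 0.02 m/s); the robot touches nothing.
It also fails if it takes over 43 s, if anything falls off the work surface, if the arm or the gripper's body presses on something with over 40 N, if the wrist force passes 120 N, or if a joint passes its speed limit or range.

## Working session

There is one attempt and no reset: what is moved stays moved. The work goes in short steps, Python scripts to look and compute and a tool call to move; the robot and the scene stay as the last step left them, time stands still between calls to the robot, and variables do not carry over. Pictures are saved under pics/ and viewed, at most 10 in all, crops included, and the job is handed in when it is done.

Besides the shell and the picture viewer there is one more tool, called after "Request:" by a JSON object that holds its "api" and its "payload", one argument or row to a line. arm_command: Moves the arm, as the interface text tells. Its arguments: {"type":"object","properties":{"motion":{"type":"array"}},"required":["motion"]}

```bash
mkdir -p pics
python3 - <<'E'
from cell import *
import cv2,numpy as np
for n in("scene","side","wrist"):
    p=camera_params(n);print(n,p["fov_y"],p["cx"],p["cy"],np.round(p["R"],3).tolist(),np.round(p["t"],1).tolist())
    cv2.imwrite(f"pics/{n}0.png",cv2.resize(snapshot(n)[:,:,::-1],(768,576),interpolation=cv2.INTER_CUBIC))
print(read_state())
E
```

```text
scene 42.43646846470152 255.31723636287117 188.84415227689288 [[-0.131, 0.991, 0.021], [0.641, 0.101, -0.76], [-0.756, -0.087, -0.649]] [-1.8, -251.3, 1391.2]
side 44.13615608286667 256.69413019058806 190.4054336486983 [[0.895, -0.445, 0.022], [-0.209, -0.463, -0.862], [0.394, 0.767, -0.507]] [-456.5, 232.6, 677.8]
wrist 59.20207512240115 256.03637060594 187.95299755830666 [[1.0, -0.001, -0.002], [-0.0, -0.959, 0.285], [-0.002, -0.285, -0.959]] [-574.4, -28.9, 391.9]
{'t': 0.15, 'q': array([-1.50492169e-01,  2.07260246e-01,  1.54256648e+00,  1.81588239e-05,
        1.39349707e+00, -1.50534341e-01]), 'joint_vel': array([-6.83989357e-04, -2.51057681e-03, -4.37256180e-03, -3.40240825e-04,
       -4.61211251e-04,  8.04562736e-05]), 'joint_torque': array([ 1.45590316e-04, -3.71313965e+01, -2.81812102e+01,  6.98270788e-02,
        3.27237044e-02, -1.05386437e-04]), 'position': array([5.74353028e+02, 9.79873962e-02, 1.76165283e+02]), 'orientation': array([ 7.07092744e-01,  7.07120288e-01, -5.06163401e-04, -7.02206553e-04]), 'ft_force': array([-0.4017035 ,  0.48206989,  0.38471328]), 'moment': array([-0.00479257, -0.03327231, -0.00260605]), 'gripper_force': 0.0, 'gripper_width': 1.001742172394861}
```

View pics/scene0.png

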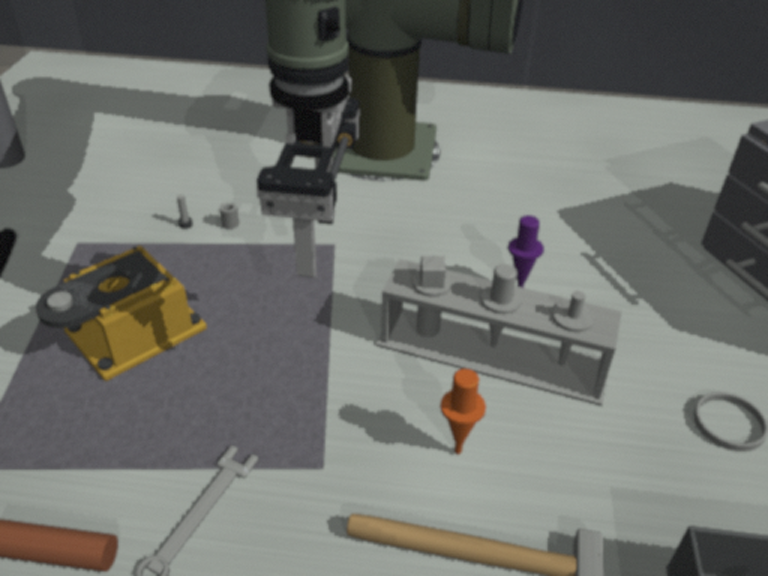

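View pics/side0.png

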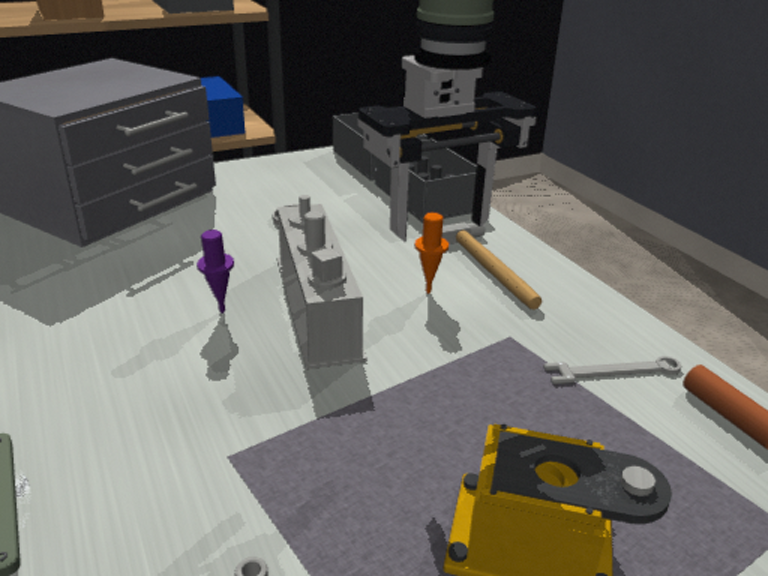

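View pics/wrist0.png

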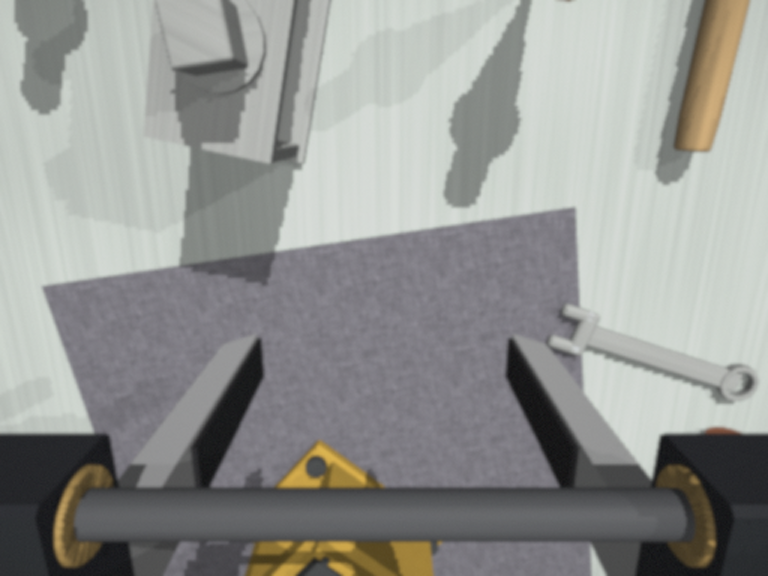

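The scene view shows the rack with, from left to right, the square-headed pin, the tapered one (28 mm round head, about (504,285) in the 768-wide picture) and the slim one. The plate hole is at about (116,284). In the side view the head is at about (316,232) and the plate hole at (557,474). The wrist view shows only the rack's corner and part of the bracket.

```bash
cat > h.py <<'E'
from cell import *
import cv2,numpy as np
def P(n):
    p=camera_params(n);f=192/np.tan(np.radians(p["fov_y"]/2))
    K=np.array([[f,0,p["cx"]],[0,f,p["cy"]],[0,0,1]]);return K@np.c_[np.array(p["R"]),np.array(p["t"])]
def tri(views):   # [(P,(u,v))...] in 512x384 pixels
    A=[]
    for M,(u,v) in views:
        for r in(u*M[2]-M[0],v*M[2]-M[1]):A.append(r/np.linalg.norm(r[:3]))
    A=np.array(A);x=np.linalg.lstsq(A[:,:3],-A[:,3],rcond=None)[0]
    return np.round(x,1),np.round(A@np.r_[x,1],1)
def onz(M,uv,z):  # ray meets height z
    A=np.c_[M[:,:2],-np.r_[uv,1]];return np.round(np.linalg.solve(A,-(M[:,2]*z+M[:,3]))[:2],1)
def proj(M,X):
    h=M@np.r_[X,1];return np.round(h[:2]/h[2],1)
def save(name,img,box,s):
    x,y,w,h=box;cv2.imwrite(f"pics/{name}.png",cv2.resize(img[y:y+h,x:x+w,::-1],None,fx=s,fy=s,interpolation=cv2.INTER_CUBIC))
E
python3 - <<'E'
from h import *
S,D=P("scene"),P("side")
for n,a,b in[("head",(504,285),(316,232)),("headtop",(505,269),(315,215)),("slimtop",(577,295),(305,199)),("sqtop",(432,265),(325,262)),("platehole",(116,284),(557,474)),("platepin",(60,298),(639,475)),("orangetop",(465,374),(432,216)),("purpletop",(528,221),(211,234)),("orangetip",(460,453),(430,292)),("purpletip",(524,287),(222,312))]:
    print(n,*tri([(S,np.array(a)/1.5),(D,np.array(b)/1.5)]))
a=np.array([snapshot("scene")[140:250,0:160],]) [0]
b=snapshot("side")[270:384,280:460]
A=cv2.resize(a[:,:,::-1],(640,440),interpolation=cv2.INTER_CUBIC);B=cv2.resize(b[:,:,::-1],(720,456),interpolation=cv2.INTER_CUBIC)
cv2.imwrite("pics/br_scene.png",A);cv2.imwrite("pics/br_side.png",B)
E
```

```text
head [505.8 215.3 119.7] [ 1.3 -1.7  1.5  1.6]
headtop [505.2 213.8 145.5] [ 0.7 -1.   0.8  0.9]
slimtop [523.4 301.1 131.2] [ 0.8 -1.1  0.9  1. ]
sqtop [482.6 124.8 122.1] [ 0.9 -1.1  1.   1. ]
platehole [ 543.1 -272.8   89.4] [ 1.1 -0.5  1.1  0.4]
platepin [ 595.2 -317.1  105.8] [ 0.2 -0.1  0.2  0. ]
orangetop [668.1 175.3 129.3] [ 0.3 -0.3  0.3  0.3]
purpletop [370.5 247.4 126.8] [-0.4  0.6 -0.4 -0.5]
orangetip [ 6.744e+02  1.805e+02 -1.000e-01] [ 1.5 -1.3  1.6  1.2]
purpletip [371.4 255.7   3.7] [ 3.6 -4.5  3.9  4.2]
```

View pics/br_side.png

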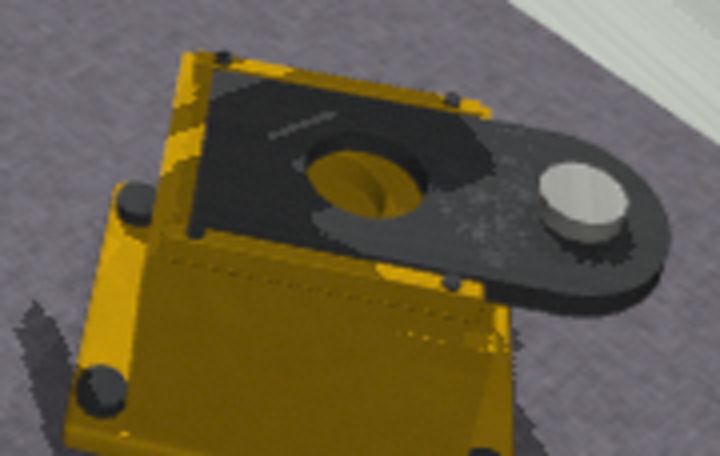

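The triangulated points are consistent: head top at z ≈ 145 and stud top at about 106. In the side crop the plate hole's rim is an ellipse centred at about (366,177), with lug surface showing inside it. Next I'll move the wrist camera over the bracket for a closer look.

Request:
{"api": "arm_command", "payload": {
  "motion": [
    [1,-0.1,-0.9,0.1,0],
    [1,-0.1,-0.9,0.1,0],
    [1,-0.1,-0.9,0.1,0],
    [1,-0.1,-0.9,0.1,0],
    [1,-0.1,-0.9,0.1,0],
    [1,-0.1,-0.9,0.1,0],
    [1,-0.1,-0.9,0.1,0],
    [1,0,0,0,0]
  ]
}}

```text
t: 0.92
position: [546.2, -258.9, 205.8]
orientation: [0.709, 0.705, -0.001, 0.002]
ft_force: [0.5, 0.5, -0.1]
gripper_width: 1.001
gripper_force: 0.0
```

Request:
{"api": "arm_command", "payload": {
  "motion": [
    [1,0,0,0,0],
    [1,0,0,0,0]
  ]
}}

```text
t: 1.08
position: [546.8, -251.4, 204.6]
orientation: [0.707, 0.707, 0.0, -0.001]
ft_force: [-1.1, 0.8, -0.7]
gripper_width: 0.998
gripper_force: 0.0
```

Run:
```python
from h import *
M=P("wrist");im=snapshot("wrist");print(read_state()["position"],read_state()["t"])
c=proj(M,(543,-273,96)).astype(int);print(c);np.save("M1.npy",M);np.save("im1.npy",im)
x=int(np.clip(c[0]-80,0,352));y=int(np.clip(c[1]-60,0,264));print(x,y)
save("w1",im,(x,y,160,120),5)
```

```text
[ 546.89317715 -250.76026864  204.56923194] 1.1333
[251 199]
171 139
```

View pics/w1.png

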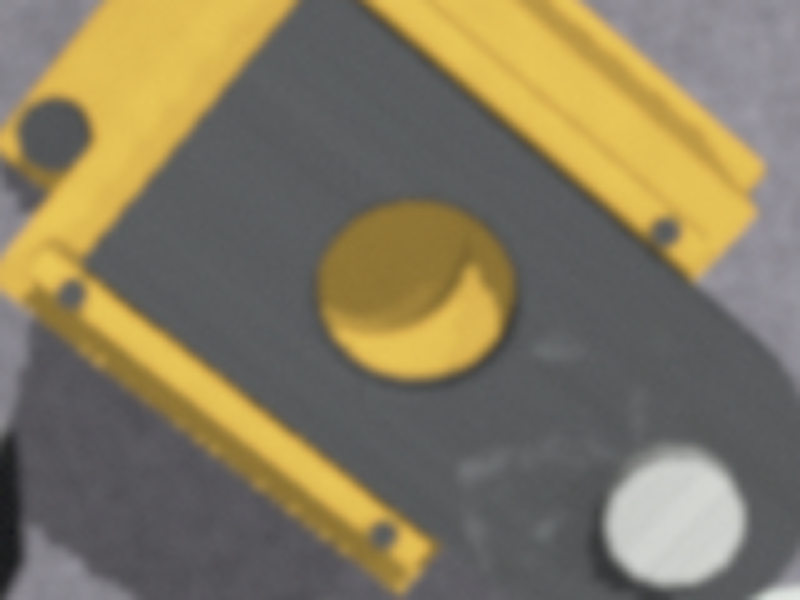

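The wrist crop shows the plate hole centred at about (417,290), the lug hole's rim as an arc from (330,325) through (430,315) to (473,250), and the stud at (675,518). The plate has slid towards the stud, so the lug hole lies to the upper left.

Run:
```python
from h import *
from scipy.optimize import least_squares as LS
M=np.load("M1.npy");im=np.load("im1.npy");f=lambda p:np.array(p)/5+[171,139]-0.4
D=P("side");side=lambda p:np.array(p)/4+[280,270]
print("hole3",tri([(M,f((417,290))),(D,side((366,177)))]))
print("stud top",tri([(M,f((675,518))),(D,side((583,190)))]))
c=onz(M,f((417,290)),94);print("plate c",c)
r1=[onz(M,f(p),99) for p in((35,290),(400,590))];r2=[onz(M,f(p),96) for p in((365,5),(690,272))]
print("dirs",[np.degrees(np.arctan2(*(b-a)[::-1])) for a,b in(r1,r2)])
def fit(pts,z,x0):
    q=np.array([onz(M,f(p),z) for p in pts]);r=LS(lambda x:np.hypot(*(q-x).T)-20,x0);return r.x.round(1),r.fun.round(1)
pl,e=fit([(318,285),(335,235),(375,207),(420,198),(465,210),(500,240)],96,c);print("plate top rim",pl,e)
lg,e=fit([(333,326),(365,334),(400,331),(430,317),(455,292),(470,262)],85,c);print("lug",lg,e,"off",lg-pl,np.hypot(*(lg-pl)))
big=cv2.resize(im[139:259,171:331,::-1],None,fx=5,fy=5,interpolation=cv2.INTER_CUBIC)
t=np.linspace(0,2*np.pi,90)
for c0,z,col in((pl,96,(0,0,255)),(pl,86,(255,0,255)),(lg,85,(255,255,0)),(lg,73,(0,255,0))):
    p=np.array([(proj(M,(c0[0]+20*np.cos(a),c0[1]+20*np.sin(a),z))-[171,139]+.4)*5 for a in t]).astype(int)
    cv2.polylines(big,[p],True,col,1)
cv2.imwrite("pics/ov1.png",big[130:450,200:640])
```

```text
hole3 (array([ 545.1, -272.2,   90.6]), array([ 0. ,  0. , -0.1,  0. ]))
stud top (array([ 596.7, -316.2,  102.8]), array([ 0.,  0., -0.,  0.]))
plate c [ 545.2 -271.1]
dirs [np.float64(-42.547175136760586), np.float64(-39.69805763688188)]
plate top rim [ 545.2 -271.8] [-0.4  0.3 -0.   0.  -0.1 -0.1]
lug [ 536.3 -263.5] [ 0.   0.1  0.  -0.  -0.1  0.2] off [-8.9  8.3] 12.169634341261114
```

View pics/ov1.png

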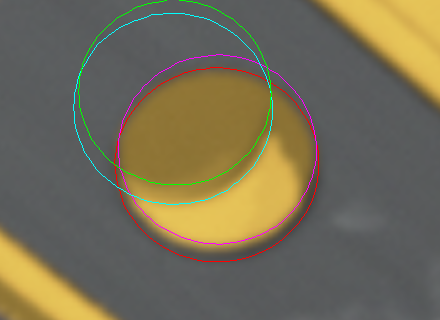

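The overlay matches all four rims. The plate is 12.2 mm off along about -42°, as expected, and the lug hole is at (536.3, -263.5). Next is the rack, where I'll look from above the pin.

Request:
{"api": "arm_command", "payload": {
  "motion": [
    [1,-0.1,0.95,0.1,-0.02],
    [1,-0.1,0.95,0.1,-0.02],
    [1,-0.1,0.95,0.1,-0.02],
    [1,-0.1,0.95,0.1,-0.02],
    [1,-0.1,0.95,0.1,-0.02],
    [1,-0.1,0.95,0.1,-0.02],
    [1,-0.1,0.95,0.1,-0.02],
    [1,-0.1,0.95,0,-0.02]
  ]
}}

```text
t: 1.8
position: [514.3, 55.6, 234.0]
orientation: [0.761, 0.649, 0.001, 0.0]
ft_force: [1.3, 0.5, 0.3]
gripper_width: 0.999
gripper_force: 0.0
```

Request:
{"api": "arm_command", "payload": {
  "motion": [
    [1,-0.1,0.95,0,-0.02],
    [1,-0.1,0.95,0,-0.02],
    [1,0,0.95,0,-0.02],
    [1,0,0.9,0,0],
    [1,0,0.3,0,0],
    [1,0,0,0,0],
    [1,0,0,0,0]
  ]
}}

```text
t: 2.38
position: [506.1, 214.7, 232.7]
orientation: [0.779, 0.626, -0.001, 0.0]
ft_force: [0.1, -0.1, -0.1]
gripper_width: 1.0
gripper_force: 0.0
```

Run:
```python
from h import *
M=P("wrist");im=snapshot("wrist");s=read_state();print(s["position"],s["t"],s["q"])
print(proj(M,(506,214.5,146)));np.save("M2.npy",M);np.save("im2.npy",im)
cv2.imwrite("pics/w2.png",cv2.resize(im[:,:,::-1],(768,576),interpolation=cv2.INTER_CUBIC))
```

```text
[506.41688037 213.67506361 232.79273104] 2.4333 [ 2.42426598e-01  1.14903907e-01  1.53171068e+00 -9.29246742e-04
  1.49578939e+00  4.61353854e-01]
[255.5 184.2]
```

View pics/w2.png

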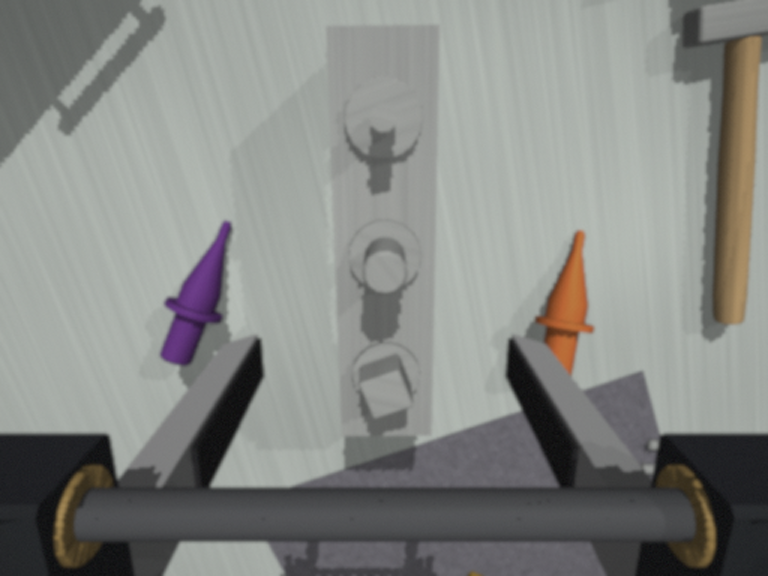

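The middle pin, with the round 28 mm head, has its top at about (385,271), with the square pin below and the slim one above in the picture. The fingers straddle across the rack.

Run:
```python
from h import *
M=np.load("M2.npy");S,D=P("scene"),P("side")
f=lambda p:(np.array(p)-.25)/1.5
print(tri([(M,f((385,271))),(S,f((505,269))),(D,f((315,215)))]),tri([(M,f((385,271))),(D,f((315,215)))]))
print(onz(M,f((385,271)),146),"collar",onz(M,f((384.5,260)),102),"slim",onz(M,f((382,121)),102),"sq",onz(M,f((386,376)),102))
R=np.array(camera_params("wrist")["R"]);print(R.round(3).tolist(),read_state()["position"])
```

```text
(array([506.1, 215.5, 145.2]), array([ 1. , -2.2, -1.1, -2.2,  0.2,  1.1])) (array([507.2, 217. , 143.2]), array([ 0.3,  0. , -0.3,  0. ]))
[507.6 217.7] collar [506.4 213.6] slim [524.4 302.6] sq [488.5 127.5]
[[0.976, -0.218, -0.0], [-0.209, -0.935, 0.286], [-0.063, -0.279, -0.958]] [506.41688037 213.67506361 232.79273104]
```

Request:
{"api": "arm_command", "payload": {
  "motion": [
    [1,0,0.04,-0.7,0],
    [1,0,0,-0.7,0],
    [1,0,0,-0.7,0],
    [1,0,0,-0.6,0],
    [1,0,0,-0.3,0],
    [1,0,0,-0.13,0],
    [1,0,0,0,0],
    [1,0,0,0,0]
  ]
}}

```text
t: 3.1
position: [508.2, 215.2, 109.1]
orientation: [0.781, 0.625, 0.001, 0.0]
ft_force: [0.3, -0.2, -0.5]
gripper_width: 0.998
gripper_force: 0.0
```

Request:
{"api": "arm_command", "payload": {
  "motion": [
    [-1,0,0,0,0],
    [-1,0,0,0,0],
    [-1,0,0,0,0],
    [-1,0,0,0,0],
    [-1,0,0,0,0],
    [-1,0,0,0,0],
    [-1,0,0,0,0],
    [-1,0,0,0,0]
  ]
}}

```text
t: 3.77
position: [506.9, 215.6, 107.8]
orientation: [0.78, 0.625, -0.0, -0.0]
ft_force: [0.6, 0.6, -0.2]
gripper_width: 0.471
gripper_force: 0.0
```

Request:
{"api": "arm_command", "payload": {
  "motion": [
    [-1,0,0,0,0],
    [-1,0,0,0,0],
    [-1,0,0,0,0],
    [-1,0,0,0,0],
    [-1,0,0,0,0],
    [-1,0,0,0,0]
  ]
}}

```text
t: 4.27
position: [506.6, 215.6, 107.8]
orientation: [0.78, 0.625, -0.0, -0.0]
ft_force: [-1.1, 0.1, -0.1]
gripper_width: 0.282
gripper_force: 30.0
```

Request:
{"api": "arm_command", "payload": {
  "motion": [
    [-1,0,0,0.15,0],
    [-1,0,0,0.4,0],
    [-1,0,0,0.6,0],
    [-1,0,0,0.6,0],
    [-1,0,0,0.6,0],
    [-1,0,0,0.6,0],
    [-1,0,0,0.5,0],
    [-1,0,0,0.2,0]
  ]
}}

```text
t: 4.93
position: [508.6, 215.8, 257.1]
orientation: [0.78, 0.625, 0.002, 0.001]
ft_force: [0.7, -0.2, -4.4]
gripper_width: 0.286
gripper_force: 30.0
```

Request:
{"api": "arm_command", "payload": {
  "motion": [
    [-1,0,0,0.1,0],
    [-1,0,0,0,0],
    [-1,0,0,0,0]
  ]
}}

```text
t: 5.18
position: [506.1, 215.3, 256.1]
orientation: [0.78, 0.625, -0.001, -0.001]
ft_force: [0.1, 0.8, -4.0]
gripper_width: 0.283
gripper_force: 30.0
```

Run:
```python
from h import *
s=read_state();print(s["position"],s["moment"],s["gripper_width"]);x,y,z=s["position"]
a=snapshot("scene");b=snapshot("side")
ca=proj(P("scene"),(x,y,z-40)).astype(int);cb=proj(P("side"),(x,y,z-40)).astype(int)
o=[]
for im,c in((a,ca),(b,cb)):
    u,v=np.clip(c-[48,72],0,[416,240]);print(u,v);o.append(cv2.resize(im[v:v+144,u:u+96,::-1],None,fx=4,fy=4,interpolation=cv2.INTER_CUBIC))
cv2.imwrite("pics/held.png",np.hstack(o))
```

```text
[506.06715262 215.29620773 256.06390519] [0.02862589 0.03102991 0.00214738] 0.2827587347418348
294 76
160 37
```

View pics/held.png

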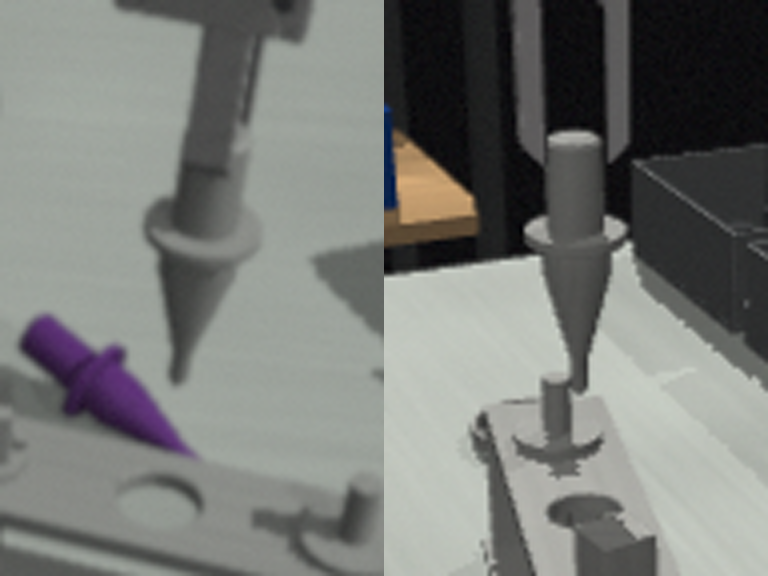

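The pin is held clear of the rack. In the side half the finger tips end near y = 165 while the head runs from 140 to 225, so the grip looks higher than I intended, and the pin may lean. The loose purple look-alike has toppled. I'll measure the held pin.

Run:
```python
from h import *
S,D=P("scene"),P("side")
f=lambda p:np.array(p)/4+[293.6,75.6]; g=lambda p:np.array([p[0]-384,p[1]])/4+[159.6,36.6]
for n,a,b in(("collar",(203,230),(576,230)),("tip",(178,382),(580,391)),("fingertip",(208,172),(576,165))):print(n,*tri([(S,f(a)),(D,g(b))]))
print(read_state()["position"])
for X in((506,215.5,256-3),(506,215.5,256-83)): print(proj(S,X)*4-np.array([293.6,75.6])*4,proj(D,X)*4-np.array([159.6,36.6])*4+[384,0])
```

```text
collar [505.  214.8 247.8] [-0.4  0.6 -0.4 -0.6]
tip [503.8 214.6 164.5] [ 0.1 -0.2  0.1  0.1]
fingertip [506.4 213.4 278.7] [-1.2  2.  -1.3 -1.9]
[505.82734798 215.2489495  255.62610312]
[207.2 219.6] [578. 220.]
[182.4 370.8] [582.8 373.6]
```

There was no slip. The collar is 6 mm below the TCP, as grasped, the tip sits at z ≈ 164, and the pin is upright to within 1°. I'll carry it over the lug hole and turn the fingers across the plate so they clear the stud.

Request:
{"api": "arm_command", "payload": {
  "motion": [
    [-1,0.04,-0.2,0,0.03],
    [-1,0.04,-0.4,0,0.05],
    [-1,0.04,-0.6,0,0.05],
    [-1,0.04,-0.6,0,0.05],
    [-1,0.04,-0.6,0,0.05],
    [-1,0.04,-0.6,0,0.05],
    [-1,0.04,-0.6,0,0.05],
    [-1,0.04,-0.6,0,0.05]
  ]
}}

```text
t: 5.95
position: [518.9, 46.5, 256.3]
orientation: [0.647, 0.762, -0.001, -0.001]
ft_force: [0.7, 0.4, -3.3]
gripper_width: 0.282
gripper_force: 30.0
```

Request:
{"api": "arm_command", "payload": {
  "motion": [
    [-1,0.04,-0.6,0,0.05],
    [-1,0.04,-0.6,0,0.05],
    [-1,0.04,-0.6,0,0.05],
    [-1,0.04,-0.6,0,0.05],
    [-1,0.04,-0.6,0,0.05],
    [-1,0.04,-0.6,0,0.05],
    [-1,0.04,-0.6,0,0.05],
    [-1,0.04,-0.6,0,0.05]
  ]
}}

```text
t: 6.62
position: [531.8, -145.3, 256.2]
orientation: [0.483, 0.876, -0.0, -0.001]
ft_force: [0.0, 0.1, -3.7]
gripper_width: 0.283
gripper_force: 30.0
```

Request:
{"api": "arm_command", "payload": {
  "motion": [
    [-1,0.04,-0.6,0,0.05],
    [-1,0.04,-0.6,0,0.05],
    [-1,0.04,-0.6,0,0.05],
    [-1,0,-0.5,0,0.05],
    [-1,0,-0.4,0,0.05],
    [-1,0,-0.2,0,0.05],
    [-1,0,0,0,0],
    [-1,0,0,0,0]
  ]
}}

```text
t: 7.28
position: [536.7, -260.1, 256.3]
orientation: [0.349, 0.937, 0.001, -0.001]
ft_force: [0.6, 0.3, -3.4]
gripper_width: 0.284
gripper_force: 30.0
```

Request:
{"api": "arm_command", "payload": {
  "motion": [
    [-1,0,0,0,0],
    [-1,0,0,0,0],
    [-1,0,0,0,0]
  ]
}}

```text
t: 7.53
position: [537.5, -259.5, 257.7]
orientation: [0.348, 0.938, 0.0, -0.0]
ft_force: [-1.1, 0.7, -3.2]
gripper_width: 0.285
gripper_force: 30.0
```

Request:
{"api": "arm_command", "payload": {
  "motion": [
    [-1,0,-0.05,-0.2,0],
    [-1,0,-0.05,-0.4,0],
    [-1,0,0,-0.4,0],
    [-1,0,0,-0.25,0],
    [-1,0,0,0,0],
    [-1,0,0,0,0],
    [-1,0,0,0,0],
    [-1,0,0,0,0]
  ]
}}

```text
t: 8.2
position: [538.2, -264.9, 209.3]
orientation: [0.348, 0.938, -0.0, 0.001]
ft_force: [0.4, 0.2, -3.4]
gripper_width: 0.283
gripper_force: 30.0
```

Run:
```python
from h import *
s=read_state();print(s["position"],s["t"]);x,y,z=s["position"]
o=[];L=np.array((536.3,-263.5))
for n in("scene","side"):
    im=snapshot(n);M=P(n);c=proj(M,(x,y,z-80)).astype(int);u,v=np.clip(c-[48,72],0,[416,240])
    q=lambda p:(p-[u,v]+.4)*4
    print(n,u,v,"tip exp",q(proj(M,(x,y,z-92))),"collar exp",q(proj(M,(x,y,z-6))))
    b=cv2.resize(im[v:v+144,u:u+96,::-1],None,fx=4,fy=4,interpolation=cv2.INTER_CUBIC)
    for c0,zz,col in((L,85,(255,255,0)),((545.2,-271.8),96,(0,0,255))):
        p=np.array([q(proj(M,(c0[0]+20*np.cos(a),c0[1]+20*np.sin(a),zz))) for a in np.linspace(0,6.283,60)]).astype(int);cv2.polylines(b,[p],True,col,1)
    o.append(b)
cv2.imwrite("pics/over.png",np.hstack(o))
```

```text
[ 538.21055057 -264.89797353  209.27336963] 8.2
scene 29 100 tip exp [200. 310.] collar exp [159.2 159.2]
side 320 218 tip exp [188.8 320. ] collar exp [228.  111.2]
```

View pics/over.png

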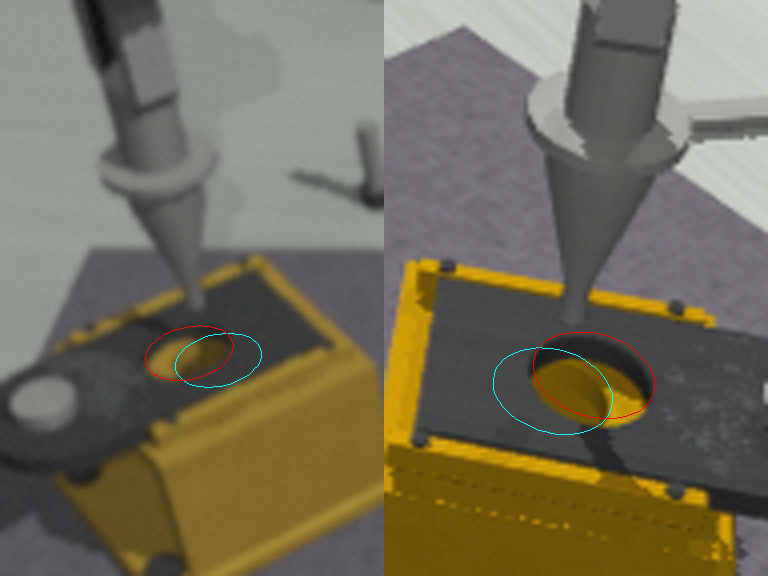

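The tip shows at (197,309) in the scene half and (574,325) in the side half, within about 1 mm of where it was expected. The drawn plate rim fits the real hole to within 1–2 mm.

Run:
```python
from h import *
S,D=P("scene"),P("side");f=lambda p:np.array(p)/4+[28.6,99.6];g=lambda p:np.array([p[0]-384,p[1]])/4+[319.6,217.6]
for n,a,b in(("tip",(197,310),(574,325)),("plate",(189,356),(591,380)),("collar",(160,165),(609,123))):print(n,*tri([(S,f(a)),(D,g(b))]))
M=P("wrist");print(read_state()["position"])
```

```text
tip [ 537.6 -266.7  116.7] [-0.2  0.1 -0.2 -0.1]
plate [ 544.7 -272.3   93.7] [-0.5  0.2 -0.5 -0.2]
collar [ 537.2 -265.7  199.5] [-0.1  0.1 -0.1 -0.1]
[ 538.08596833 -264.8322894   209.15181155]
```

The tip is about 3 mm towards the plate hole from the lug centre, so I'll shift it 2 mm and start down.

Request:
{"api": "arm_command", "payload": {
  "motion": [
    [-1,-0.04,0.04,0,0],
    [-1,0,0,0,0],
    [-1,0,0,-0.2,0],
    [-1,0,0,-0.2,0],
    [-1,0,0,-0.2,0],
    [-1,0,0,-0.2,0],
    [-1,0,0,-0.2,0],
    [-1,0,0,0,0]
  ]
}}

```text
t: 8.97
position: [534.2, -261.8, 164.7]
orientation: [0.348, 0.937, 0.001, -0.002]
ft_force: [0.0, -0.3, -4.3]
gripper_width: 0.287
gripper_force: 30.0
```

Request:
{"api": "arm_command", "payload": {
  "motion": [
    [-1,0,0,-0.1,0],
    [-1,0,0,-0.1,0],
    [-1,0,0,-0.1,0],
    [-1,0,0,-0.1,0],
    [-1,0,0,-0.1,0],
    [-1,0,0,-0.1,0],
    [-1,0,0,0,0]
  ]
}}

```text
t: 9.55
position: [535.8, -262.9, 143.2]
orientation: [0.348, 0.937, -0.0, 0.0]
ft_force: [0.9, -1.4, -4.3]
gripper_width: 0.283
gripper_force: 30.0
```

Request:
{"api": "arm_command", "payload": {
  "motion": [
    [-1,0,0,-0.1,0],
    [-1,0,0,-0.1,0],
    [-1,0,0,-0.1,0],
    [-1,0,0,-0.1,0],
    [-1,0,0,-0.1,0],
    [-1,0,0,-0.1,0],
    [-1,0,0,0,0]
  ]
}}

```text
t: 10.13
position: [536.1, -263.8, 120.4]
orientation: [0.348, 0.937, -0.001, 0.001]
ft_force: [0.1, -2.6, 2.4]
gripper_width: 0.287
gripper_force: 30.0
```

Request:
{"api": "arm_command", "payload": {
  "motion": [
    [-1,0,0,-0.07,0],
    [-1,0,0,-0.07,0],
    [-1,0,0,-0.07,0],
    [-1,0,0,-0.06,0],
    [-1,0,0,0,0],
    [-1,0,0,0,0]
  ]
}}

```text
t: 10.63
position: [535.9, -263.5, 108.8]
orientation: [0.348, 0.938, -0.001, 0.0]
ft_force: [0.1, -4.7, 1.9]
gripper_width: 0.285
gripper_force: 30.0
```

Request:
{"api": "arm_command", "payload": {
  "motion": [
    [-1,0,0,-0.03,0],
    [-1,0,0,-0.03,0],
    [-1,0,0,0,0],
    [-1,0,0,0,0]
  ]
}}

```text
t: 10.97
position: [537.0, -264.4, 108.2]
orientation: [0.348, 0.938, -0.001, 0.002]
ft_force: [-0.3, -5.7, 5.9]
gripper_width: 0.282
gripper_force: 30.0
```

The vertical force is up about 10 N with z no longer dropping, so the collar is seating. One more small push, then release.

Request:
{"api": "arm_command", "payload": {
  "motion": [
    [-1,0,0,-0.03,0],
    [-1,0,0,-0.03,0],
    [-1,0,0,0,0],
    [-1,0,0,0,0]
  ]
}}

```text
t: 11.3
position: [537.8, -265.3, 107.7]
orientation: [0.348, 0.938, -0.002, 0.003]
ft_force: [-1.0, -5.0, 11.6]
gripper_width: 0.285
gripper_force: 30.0
```

Request:
{"api": "arm_command", "payload": {
  "motion": [
    [-1,0,0,0.03,0],
    [0,0,0,0,0],
    [0,0,0,0,0],
    [0,0,0,0,0],
    [0,0,0,0,0],
    [0,0,0,0,0],
    [0,0,0,0,0],
    [0,0,0,0,0]
  ]
}}

```text
t: 11.97
position: [535.6, -262.3, 104.9]
orientation: [0.348, 0.938, 0.0, -0.001]
ft_force: [1.1, 0.1, 0.0]
gripper_width: 0.5
gripper_force: 0.0
```

Request:
{"api": "arm_command", "payload": {
  "motion": [
    [0,0,0,0,0],
    [0,0,0,0,0],
    [0,0,0,0.15,0],
    [0,0,0,0.4,0],
    [0,0,0,0.6,0],
    [0,0,0,0.8,0],
    [0,0,0,0.8,0],
    [0,0,0,0.8,0]
  ]
}}

```text
t: 12.63
position: [535.5, -262.7, 249.3]
orientation: [0.348, 0.937, 0.0, -0.0]
ft_force: [1.2, -0.4, -0.4]
gripper_width: 0.498
gripper_force: 0.0
```

Run:
```python
from h import *
s=read_state();print(s["position"],s["t"],s["ft_force"],s["gripper_width"])
o=[]
for n in("scene","side"):
    im=snapshot(n);M=P(n);c=proj(M,(536.3,-263.5,100)).astype(int);u,v=np.clip(c-[48,72],0,[416,240])
    print(n,"collar exp",(proj(M,(536.3,-263.5,102))-[u,v])*4,"top exp",(proj(M,(536.3,-263.5,146))-[u,v])*4)
    o.append(cv2.resize(im[v:v+144,u:u+96,::-1],None,fx=4,fy=4,interpolation=cv2.INTER_CUBIC))
cv2.imwrite("pics/end.png",np.hstack(o))
```

```text
[ 535.5353858  -262.66060944  249.29583508] 12.6333 [ 1.18566227 -0.42190432 -0.37954341] 0.49774011822755526
scene collar exp [193.6 287.2] top exp [174. 214.]
side collar exp [193.6 287.2] top exp [212.4 186.8]
```

View pics/end.png

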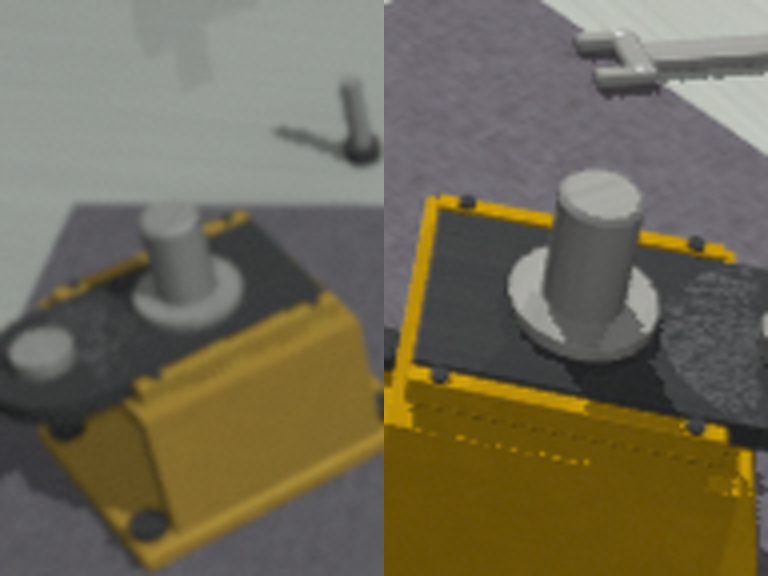

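The pin stands upright with its collar flat on the plate. The collar is centred at about (188,287) in the scene half and (585,298) in the side half, and the head top at (170,215) and (600,195); both are within about 3 mm of where they should be. The gripper is clear.

```bash
python3 -c "
from cell import *
print(close_job())"
```

```text
the job is handed in; nothing more can be done
None
```

The tapered pin is fully home through both holes, standing upright with its collar on the link plate and the gripper clear; I handed the job in at about 12.7 s, but no verdict was returned.

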